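Rebuild the bench data logger's board stack

TASK

Put the data logger back together: fit the green processor board into the open dark grey tray, over all four standoff posts and round the black terminal block, down onto the lower steps of the posts. Then stack the blue relay board above it on the upper steps, the right way round so that all four pins come through its holes, and press it down until both spring clips have snapped over its ends. Let go, and leave the other things on the desk where they are.

Things in the scene. Friction and masses are not known exactly. Their poses are not given: they have to be found in the camera images.
- tray: Data logger's open dark grey tray, fixed to the desk, 140 x 94 mm (x, y), turned at most 0.3 rad. Origin: centre of its underside, on the desk; all heights are above it. Floor at 5 mm, side lips (y = +-46 to 47.5 mm) up to 18 mm. Four posts, a terminal block, two clips (below). Between the posts |y| < 24 mm is free for fingers, x = -55 to +55 mm.
- post_1 (a point): Top of the pin of the post at (40, 30) mm of the tray, 66 mm up. All four posts alike: foot 18 mm thick up to the lower step at 16 mm; body 11 mm thick up to the upper step at 48 mm (its top 4 mm taper to 8.4 mm); pin 4.5 mm thick up to 66 mm, its top 5 mm pointed.
- post_2 (a point): The same on the post at (40, -30) mm.
- post_3 (a point): The same on the post at (-40, -30) mm.
- post_4 (a point): The same on the post at (-16, 30) mm (set inward because of the terminal block).
- terminal_block (a point): Middle of the top of the tray's black terminal block, at (-42, 28) mm of the tray, 36 mm up; the block is 18 x 26 mm (x, y).
- clip_far (a joint): Upright steel spring clip at the tray's +x end, mid-y, 16 mm wide, top at 64 mm, hinged at its foot (6 mm up); rad, 0 upright (held by its spring), positive outward. Its hook reaches 3 mm over a seated relay board; the slope above it lets the board push it out 0.08 rad. Pressing the relay board past both takes 6 to 12 N, more than its weight; one may snap first: press to a firm stop.
- clip_near (a joint): The same spring clip, mirrored, at the tray's -x end; positive outward.
- clip_far_hook (a point): Hook edge of the upright +x clip: (55, 0, 54) mm in the tray's frame, on the hook's flat underside, 2 mm above the top of a seated relay board. The slope runs from there to 59.5 mm out at 64 mm up.
- clip_near_hook (a point): The same on the clip at the -x end: (-55, 0, 54) mm.
- processor_board: Green circuit board, 104 x 84 x 4 mm, face up, 0.08 to 0.17 kg. Origin: centre of its underside. Its -x, +y corner (x < -30, y > 12 mm) is cut out for the terminal block. Four 13.5 mm holes at (40, 30), (40, -30), (-40, -30), (-16, 30) mm, like the posts; a half turn does not fit. Seated: origin 16 mm above the tray's, axes alike, 1.25 mm play. Small parts up to 9 mm high on it.
- heatsink_top (a point): Middle of the top of the silver finned heatsink, 28 mm above the processor board's underside. It is 30 x 30 mm, 24 mm high, fixed on the board's middle: hold the board by it, gripped across the board's x; at its y sides a finger can meet a post.
- relay_board: Blue circuit board, full rectangle 116 x 84 x 4 mm, face up, 0.1 to 0.2 kg. Origin: centre of its underside. Four 7 mm holes at (40, 30), (40, -30), (-40, -30), (-16, 30) mm take the pins only; a half turn does not fit. Green terminals, 10 mm high, at its -x, +y corner. On the pins it first stops on the clips' slopes, origin 55 to 60 mm above the tray's; pressed home 48 mm, 1.25 mm play.
- relay_top (a point): Middle of the top of the two cream relays, 28 mm above the relay board's underside. Together they form a block 30 mm in x, 41.5 mm in y, 24 mm high on the board's middle: grip it across the board's x, and press there.
- vial: Bystander: white vial with blue cap, 32 mm thick, 96 mm high, standing close to the tray's -y side. Loose, easily tipped. Origin: centre of its foot.
- marker: Bystander: white marker pen with blue cap, 125 x 19 mm, 20 mm high, lying along the tray's +y side. Its length is its y axis; origin under its middle.
- white_bottle: Bystander: white reagent bottle with red cap, 66 mm thick, 126 mm high, standing behind, to the left. Origin: centre of its foot.
- brown_bottle: Bystander: brown reagent bottle, 58 mm thick, 109 mm high, standing behind, to the left. Origin: centre of its foot.
- stapler: Bystander: blue stapler, 34 x 136 mm, 52 mm high, lying behind, to the right. Its length is its y axis; origin under its middle.
- pen: Bystander: black pen, 12 x 138 mm, 13 mm high, lying in front of the computer tower. Its length is its y axis; origin under its middle.

How it is judged:
By the outcome, as a careful person would: the job done as asked, in the order asked, and still so for the second after the job is handed in, with the robot touching nothing.
It also fails if it takes over 48 s, if anything falls off the work surface, if the arm or the gripper's body presses on something with over 40 N, if the wrist force passes 120 N, or if a joint passes its speed limit or range.

ROBOT

A 6-joint arm with a two-finger parallel gripper is mounted at the origin on a cart in front of the work surface, level with it; the furniture and walls round the work are solid. World frame = base frame: x ahead of the robot, y to its left, z up, the work surface at z = 0. Lengths are in m, angles in rad, forces in N, time in s.
With the tool pointing down it reaches from about 0.3 to 0.775 m from the base axis. Payload 14.6 kg.
Tool frame: the origin (TCP) lies at the very end of the fingers, on their centre line; the grasp point (between the pads) lies 19 mm behind it; z points along the fingers, x is the direction in which the jaws open and shut, and the axes are right-handed (so a half turn about z gives the same grasp; the last joint's range is limited). The gripper opens to 94 mm and grips with 3 to 60 N. Pads are 16 mm wide; open, the fingers measure 119 mm over their backs; the gripper's body (75 mm by 177 mm) begins 78 mm behind the grasp point.
Start: joints at [-1.363, 0.3, 1.521, -0, 1.321, -0.067], TCP at [0.149, -0.529, 0.205] pointing down, gripper open.
Joint ranges: [-3.03, 3.03], [-0.79, 2.21], [0.23, 2.52], [-1.04, 4.18], [0, 3.07], [-2.55, 2.55]. Speed limits (rad/s): [2.22, 2.22, 2.57, 3.14, 3.14, 3.14].

INTERFACE

Orientations are given as [roll, pitch, yaw] about the fixed x, y, z axes, in that order (R = Rz(yaw) Ry(pitch) Rx(roll)).
In Python, from station import ctrl gives the robot as it stands.
- The arm moves only by the shell command python3 -m inch 'ROWS' [FORCE]. ROWS is JSON, one flat list of numbers, 7 for each row, row after row: the shift along the tool's x, y, z in cm, then the turn, a rotation vector about the tool's x, y, z in rad, then the opening, from 0 (shut) to 1 (fully open). In form: [tx, ty, tz, wx, wy, wz, claw, tx, ty, tz, wx, wy, wz, claw, ...]. A call has 1 to 20 rows; each row shifts and turns the commanded pose from where the row before left it, along the tool's axes as they then stand; what a row does not reach is not made up. A row lasts 1/8 s, in which the tool goes at most 62.5 mm and 10.7 degrees, less where a joint would pass 70% of its speed; a pose out of reach is approached as far as the arm can. A call is refused whole if a number of a shift passes 6.25 or a number of a turn 0.188, either way. A call with a gripper value outside its range is refused whole. The fingers move at their own pace and stop on an object; FORCE is the grip in N (left out, the last holds). Time passes only in rows, so rows that do not move let the fingers close. It gives the time, the measured TCP pose, the force and the opening at its end, in the units of the state.
- ctrl.get_obs(): the state, without advancing time (a new reading comes with each control period).
- ctrl.camera(name): name is "side" or "top" or "wrist"; returns (picture, depth): 420x560x3 uint8, red, green, blue; 420x560 float32, m along the optical axis (not along the pixel's ray), 0 where there is no reading.
- ctrl.camera_params(name): a dict with "vertical_fov" (degrees; the focal length in pixels is half the picture's height over the tangent of half this angle, whatever the lens; pixels are square), "cx", "cy" (the principal point, pixels), "distortion" ([k1, k2, p1, p2, k3] as OpenCV has them; the pictures are not rectified), "camera_from_world" (4x4, takes a point from world to camera coordinates); the wrist camera has in their place "mount" (4x4, takes a point from camera to tool coordinates, whose origin is the TCP and whose axes are the tool frame's). Camera axes: x right, y down, z forward; pixel columns grow to the right and rows downward; lengths in m; the calibration is good to about 2 mm. A picture is of the moment at which its call begins: read the wrist's pose just before it. camera_params takes no time and is no camera call.
- ctrl.hand_in(): hands the job in, once; it reports no verdict.
Trained networks look in the newest picture that a camera, given by its name, has taken for a name from the list of things; names that differ only in an ending like _2 or _b are one class to them, and where a whole thing is asked for, a point or a joint stands for the part that bears it (a point fixed in the world has none). Each returns a list of dicts, best first, with "score" (0 to 1); they miss things now and then, are a little off and sometimes report something else, mostly with a low value. They report only what shows in the picture. A call takes as long as a camera call.
- ctrl.spot_in(camera, label): "bbox" ([centre column, centre row, width, height] in pixels, round what is visible of it).
- ctrl.place_of(camera, label): "centre" ([column, row] in pixels: a listed point, or the origin of a listed thing).
The state is a dict: "time_s": time; "qpos": joint angles; "joint_vel": joint speeds; "tau": joint torques, N m; "ee_pos": TCP position; "eef_rot": TCP orientation; "force": force on the tool from outside, world axes, zero at the start; "moment": the same for the moment, N m; "grip_width": finger opening in m.
Only numpy, scipy, OpenCV 4.12 (cv2) and the standard library are available. Lean on these libraries where they do the work, as an engineer would, in place of code of your own. Each camera call takes 0.05 s, during which the arm holds its last target. There are 200 camera calls.

## Working session

There is one attempt and no reset: what is moved stays moved. The work goes in short steps, Python scripts to look and compute and a shell command to move; the robot and the scene stay as the last step left them, time stands still between calls to the robot, and variables do not carry over. Pictures are saved under pics/ and viewed, about 8 in all and at most 12, crops included, and the job is handed in when it is done.

```bash
ls; mkdir -p pics; cat > h.py <<'E'
import numpy as np, cv2
from station import ctrl
from scipy.spatial.transform import Rotation as R
def tool():
    o=ctrl.get_obs(); T=np.eye(4); T[:3,:3]=R.from_euler('xyz',o['eef_rot']).as_matrix(); T[:3,3]=o['ee_pos']; return T
def cam(n):
    T=tool(); p,d=ctrl.camera(n); c=ctrl.camera_params(n)
    f=210/np.tan(np.radians(c['vertical_fov'])/2)
    K=np.array([[f,0,c['cx']],[0,f,c['cy']],[0,0,1]])
    W=T@np.array(c['mount']) if 'mount' in c else np.linalg.inv(np.array(c['camera_from_world']))
    return p,d,K,np.array(c['distortion'],float),W
def ray(C,uv):
    p,d,K,D,W=C
    n=cv2.undistortPoints(np.array([[uv]],float),K,D)[0,0]
    return W[:3,3],W[:3,:3]@np.array([n[0],n[1],1])
def atz(C,uv,z):
    o,r=ray(C,uv); return o+r*(z-o[2])/r[2]
def atdepth(C,uv):
    u,v=int(round(uv[0])),int(round(uv[1])); w=C[1][max(0,v-2):v+3,max(0,u-2):u+3]; w=w[w>0]
    o,r=ray(C,uv); return o+r*np.median(w) if len(w) else None
def cloud(C):
    p,d,K,D,W=C; v,u=np.mgrid[0:420,0:560]
    n=cv2.undistortPoints(np.stack([u,v],-1).reshape(-1,1,2).astype(float),K,D).reshape(420,560,2)
    X=np.dstack([n,np.ones((420,560))])*d[...,None]
    return X@W[:3,:3].T+W[:3,3]
def proj(C,P):
    p,d,K,D,W=C; I=np.linalg.inv(W); r,_=cv2.Rodrigues(I[:3,:3])
    return cv2.projectPoints(np.atleast_2d(np.array(P,float)),r,I[:3,3],K,D)[0][:,0]
def save(p,n): cv2.imwrite('pics/'+n,cv2.cvtColor(p,cv2.COLOR_RGB2BGR))
E
python3 - <<'E'
from h import *
np.set_printoptions(precision=4,suppress=True)
im=[]
for n in ['top','side']:
    C=cam(n); im.append(C[0]); print(n,C[4][:3,3],C[4][:3,2])
    for l in ['tray','post_1','terminal_block','clip_far_hook','clip_near_hook','processor_board','heatsink_top','relay_board','relay_top','vial','marker']:
        for r in ctrl.place_of(n,l)[:4]:
            if r['score']>.3: print(l,round(r['score'],2),np.round(r['centre'],1),atdepth(C,r['centre']))
save(cv2.resize(np.vstack(im),(800*560//840,600)) if 0 else im[0],'top.png'); save(im[1],'side.png')
E
```

```text
pics
top [ 0.5744 -0.0193  1.0801] [ 0.0489  0.0033 -0.9988]
tray 0.66 [299.8 216. ] [ 0.6143 -0.058   0.0045]
post_1 0.92 [311.  232.6] [ 0.5678 -0.0874  0.0416]
post_1 0.81 [293.8 218.8] [ 0.606  -0.0408  0.015 ]
post_1 0.63 [295.9 194.1] [ 0.6767 -0.0467  0.0035]
terminal_block 0.93 [291.  228.8] [ 0.5779 -0.0328  0.0346]
clip_far_hook 0.73 [309.9 197.6] [ 0.6668 -0.0865  0.0044]
clip_near_hook 0.68 [300.9 235.7] [ 0.5586 -0.0612  0.0062]
processor_board 0.77 [234.7 215.6] [0.6138 0.1241 0.0231]
heatsink_top 0.94 [230.6 217.5] [0.6085 0.1356 0.0222]
relay_board 0.89 [401.7 235.5] [ 0.561  -0.3395  0.0264]
relay_top 0.64 [403.3 236. ] [ 0.5596 -0.3439  0.0263]
vial 0.64 [331.6 228.5] [ 0.579  -0.1373  0.0948]
vial 0.54 [216.7 165.9] [0.7447 0.1671 0.0728]
marker 0.83 [280.7 210.7] [ 0.6286 -0.0039  0.0148]
side [0.249  1.038  0.8861] [ 0.2838 -0.7546 -0.5917]
tray 0.78 [290.3 221.1] [ 0.6008 -0.0338  0.0334]
post_1 0.8 [273.5 209.6] [ 0.6683 -0.0767  0.0292]
post_1 0.69 [304.9 205. ] [ 0.5881 -0.1363  0.025 ]
post_1 0.6 [291.  213.1] [ 0.6234 -0.1086  0.005 ]
post_1 0.56 [285.5 197.7] [ 0.6666 -0.1828  0.0043]
terminal_block 0.77 [298.2 222.7] [ 0.5756 -0.0297  0.0369]
terminal_block 0.46 [300.  166.5] [ 0.6816 -0.3831  0.0045]
clip_far_hook 0.55 [277.7 203.6] [ 0.6799 -0.146   0.0026]
clip_near_hook 0.58 [306.5 216.3] [ 0.5585 -0.0541  0.0468]
processor_board 0.83 [264.4 265.7] [0.5488 0.3026 0.1644]
processor_board 0.65 [274.6 203.8] [ 0.6868 -0.1367  0.0065]
heatsink_top 0.75 [266.1 255.9] [0.6136 0.1296 0.0313]
relay_board 0.72 [329.9 179.2] [ 0.5597 -0.3309  0.008 ]
relay_top 0.95 [332.1 171.9] [ 0.5571 -0.3456  0.0288]
vial 0.59 [306.8 208.6] [ 0.5796 -0.1289  0.0185]
marker 0.58 [277.  233.2] [ 0.6305 -0.0023  0.0047]
```

View pics/top.png

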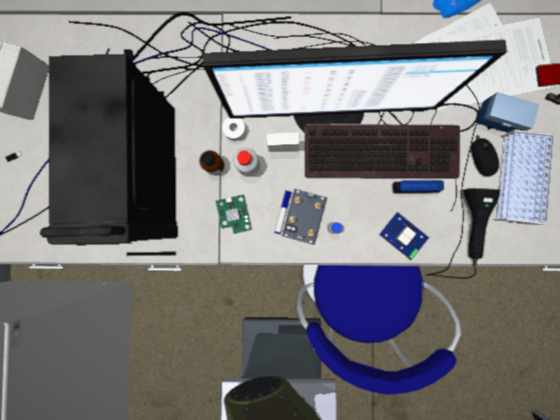

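View pics/side.png

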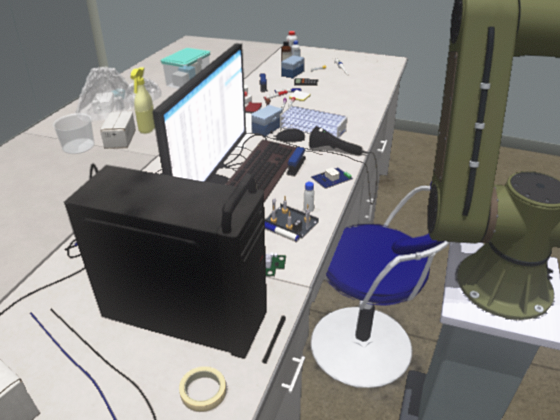

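```bash
cat >> h.py <<'E'
def goto(pos,yaw=None):
    """total tool-frame shift (cm) to pos from measured pose (before any turn), turn about tool z to yaw (tool x dir mod pi)"""
    T=tool(); s=T[:3,:3].T@(np.array(pos)-T[:3,3])*100
    x=T[:3,0]; cur=np.arctan2(x[1],x[0]); out=[np.round(s,2)]
    if yaw is not None:
        d=(yaw-cur+np.pi/2)%np.pi-np.pi/2; out+=['turn wz',round(-d,3)]
    print(*out,'yaw',round(cur,3),'rv',np.round(R.from_matrix(T[:3,:3]).as_euler('xyz'),4))
E
python3 - <<'E'
from h import *
print(ctrl.get_obs()); print(np.round(ctrl.camera_params('wrist')['mount'],3),ctrl.camera_params('wrist')['vertical_fov'])
goto([.56,-.34,.30]);goto([.55,-.06,.30])
E
```

```text
{'time_s': 1.2, 'qpos': array([-1.36257877e+00,  2.99930193e-01,  1.52102338e+00, -1.68663292e-05,
        1.32070625e+00, -6.66226957e-02]), 'joint_vel': array([-6.42371008e-04, -1.31041008e-05,  1.88967447e-03, -8.21136521e-04,
        1.47959629e-03,  2.78862933e-04]), 'tau': array([ 1.94051623e-03, -5.31659675e+01, -3.52918911e+01,  7.09428708e-02,
        2.12985504e-02,  3.11193025e-05]), 'ee_pos': array([ 0.14924258, -0.52934146,  0.20541911]), 'eef_rot': array([ 3.14158082e+00,  6.81119708e-05, -1.29595190e+00]), 'force': array([-0.73655702,  0.11062003, -0.25286411]), 'moment': array([-0.00347436, -0.04898704,  0.07101306]), 'grip_width': 0.09385677969173156}
[[ 1.     0.    -0.     0.   ]
 [-0.     0.971  0.239 -0.069]
 [ 0.    -0.239  0.971 -0.178]
 [ 0.     0.     0.     1.   ]] 69.1151770231508
[ -7.08 -44.67  -9.46] yaw -1.296 rv [ 3.1416e+00  1.0000e-04 -1.2960e+00]
[-34.3  -51.31  -9.46] yaw -1.296 rv [ 3.1416e+00  1.0000e-04 -1.2960e+00]
```

```bash
python3 -m inch '[-0.8,-5,0,0,0,0,1,-0.8,-5,0,0,0,0,1,-0.8,-5,0,0,0,0,1,-0.8,-5,0,0,0,0,1,-0.8,-5,0,0,0,0,1,-0.8,-5,0,0,0,0,1,-0.8,-5,0,0,0,0,1,-0.8,-5,0,0,0,0,1,-0.8,-5,0,0,0,0,1,0,0,0,0,0,0,1,0,0,0,0,0,0,1]'
cat > find.py <<'E'
from h import *
import sys
np.set_printoptions(precision=4,suppress=True)
def board(C,col,zlo,zhi,size=None):
    """minAreaRect of coloured pixels using depth cloud in z band -> centre, angle, size"""
    P=cloud(C); hsv=cv2.cvtColor(C[0],cv2.COLOR_RGB2HSV)
    h,s,v=hsv[...,0],hsv[...,1],hsv[...,2]
    m=((h>40)&(h<85) if col=='g' else (h>105)&(h<130))&(s>90)&(v>30)&(P[...,2]>zlo)&(P[...,2]<zhi)&(C[1]>0)
    m=m.astype(np.uint8); n,L,S,_=cv2.connectedComponentsWithStats(m,connectivity=8)
    k=1+np.argmax(S[1:,4]); q=P[L==k]
    r=cv2.minAreaRect((q[:,:2]*1000).astype(np.float32)); print('rect',r,'n',len(q),'zmed',np.median(q[:,2])); return q,L==k
E
python3 - <<'E'
from find import *
C=cam('wrist'); save(C[0],'w_relay.png'); print(ctrl.get_obs()['ee_pos'])
for l in ['relay_board','relay_top']:
    for r in ctrl.place_of('wrist',l)[:2]: print(l,r['score'],r['centre'],atdepth(C,r['centre']),atz(C,r['centre'],.028 if 'top' in l else 0))
board(C,'b',-.005,.02)
E
```

```text
time_s: 2.58
ee_pos: [0.5625, -0.3381, 0.2052]
eef_rot: [3.141, 0.0, -1.296]
force: [0.3, 0.6, 0.7]
grip_width: 0.0939
[ 0.5622 -0.3384  0.2054]
relay_board 0.8 [289.7, 194.7] [ 0.5626 -0.3504  0.0265] [ 0.5577 -0.3527  0.    ]
relay_top 0.98 [292.5, 194.1] [ 0.5643 -0.3534  0.0266] [ 0.5645 -0.3533  0.028 ]
relay_top 0.38 [19.5, 58.4] [ 0.6271 -0.0173  0.0117] [ 0.6271 -0.0305  0.028 ]
rect ((560.2252807617188, -352.51416015625), (113.73675537109375, 81.74170684814453), 51.07669448852539) n 3812 zmed 0.0027792538897179753
```

View pics/w_relay.png

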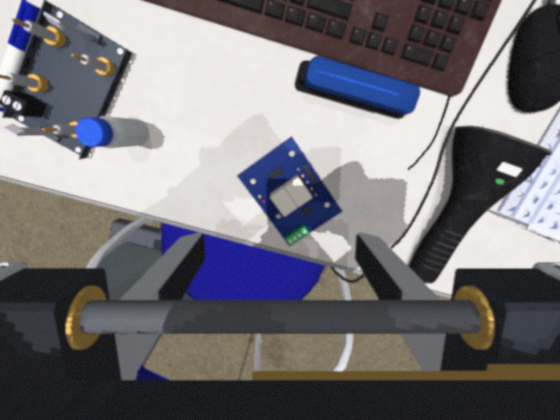

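```bash
python3 -m inch '[-4.4,-1.6,-0.7,0,0,-0.17,1,-4.6,-0.8,-0.7,0,0,-0.17,1,-4.7,0,-0.7,0,0,-0.17,1,-4.6,0.8,-0.7,0,0,-0.17,1,-4.4,1.6,-0.7,0,0,-0.17,1,-3.8,2.4,-0.7,0,0,-0.17,1,0,0,0,0,0,-0.17,1,0,0,0,0,0,-0.10,1,0,0,0,0,0,0,1,0,0,0,0,0,0,1]'
python3 - <<'E'
from find import *
C=cam('wrist'); save(C[0],'w_tray.png'); print(ctrl.get_obs()['ee_pos'])
for l,z in [('tray',0),('post_1',.066),('terminal_block',.036),('clip_far_hook',.054),('clip_near_hook',.054),('heatsink_top',.028),('processor_board',0),('vial',0),('marker',0)]:
    for r in ctrl.place_of('wrist',l)[:5]:
        if r['score']>.25: print(l,round(r['score'],2),np.round(r['centre'],1),atdepth(C,r['centre']),atz(C,r['centre'],z))
board(C,'g',-.005,.02)
E
```

```text
time_s: 3.98
ee_pos: [0.3985, -0.1741, 0.2475]
eef_rot: [3.141, -0.0, -0.009]
force: [0.5, -0.5, -0.2]
grip_width: 0.094
[ 0.3985 -0.174   0.2475]
tray 0.64 [442.1 100.8] [ 0.6124 -0.0669  0.0042] [ 0.6145 -0.0666  0.    ]
post_1 0.96 [492.5 132.3] [ 0.6877 -0.1077 -0.0001] [ 0.6429 -0.1073  0.066 ]
post_1 0.95 [515.4  77.6] [ 0.7068 -0.0387 -0.0005] [ 0.6588 -0.049   0.066 ]
post_1 0.94 [468.3  63.5] [ 0.6366 -0.0234  0.0108] [ 0.605  -0.0343  0.066 ]
post_1 0.65 [425.3 114.5] [ 0.568  -0.0866  0.0569] [ 0.5639 -0.087   0.066 ]
terminal_block 0.72 [427.8  68.6] [ 0.5753 -0.0334  0.0355] [ 0.5751 -0.0335  0.036 ]
clip_far_hook 0.66 [508.1 111. ] [ 0.6709 -0.083   0.0463] [ 0.6654 -0.0834  0.054 ]
clip_near_hook 0.79 [419.5  87.2] [ 0.5807 -0.0501  0.005 ] [ 0.5596 -0.0564  0.054 ]
vial 0.7 [413.7 164.6] [ 0.5655 -0.1456  0.0449] [ 0.5851 -0.1504  0.    ]
marker 0.62 [455.2  51.6] [ 0.6162 -0.0106  0.0151] [ 0.6242 -0.0071  0.    ]Traceback (most recent call last):
  File "<stdin>", line 6, in <module>
  File "find.py", line 10, in board
    k=1+np.argmax(S[1:,4]); q=P[L==k]
        ~~~~~~~~~^^^^^^^^^
    return _wrapfunc(a, 'argmax', axis=axis, out=out, **kwds)
    return bound(*args, **kwds)
ValueError: attempt to get argmax of an empty sequence
```

View pics/w_tray.png

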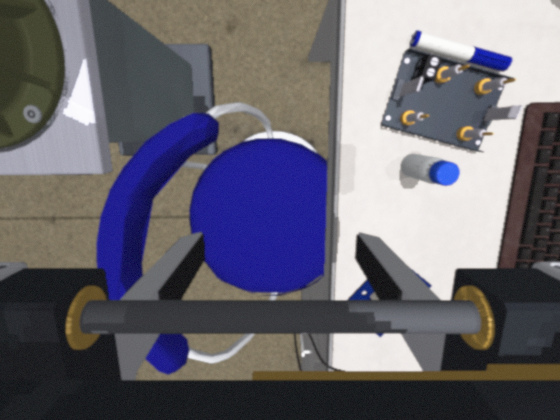

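```bash
cat > tray.py <<'E'
from find import *
from scipy.optimize import linear_sum_assignment
M=np.array([[40,30,66],[40,-30,66],[-40,-30,66],[-16,30,66]])/1000
def tray(n='wrist',extra=True):
    C=cam(n); P=[]
    pts=[(atz(C,r['centre'],.066)[:2],r['score']) for r in ctrl.place_of(n,'post_1')[:6] if r['score']>.4]
    A=np.array([p for p,_ in pts]); print('posts',A.tolist(),[round(s,2) for _,s in pts])
    def fit(m,a):
        cm,ca=m.mean(0),a.mean(0); H=(m-cm).T@(a-ca); th=np.arctan2(H[0,1]-H[1,0],H[0,0]+H[1,1])
        Rz=np.array([[np.cos(th),-np.sin(th)],[np.sin(th),np.cos(th)]]); t=ca-Rz@cm
        return th,t,a-(m@Rz.T+t)
    best=None; import itertools
    for k in (4,3):
        for ia in itertools.combinations(range(len(A)),k):
            for im in itertools.permutations(range(4),k):
                th,t,e=fit(M[list(im),:2],A[list(ia)])
                s=np.abs(e).max()
                if abs(th)<.36 and (best is None or s<best[0]): best=(s,th,t,e)
        if best and best[0]<.006: break
    print('TRAY yaw %.4f'%best[1],'xy',best[2],'res mm',np.round(best[3]*1000,1).tolist()); return C,best
E
python3 -m inch '[5.2,-2.7,0,0,0,0,1,5.2,-2.7,0,0,0,0,1,5.2,-2.7,0,0,0,0,1,5.2,-2.7,0,0,0,0,1,0,0,0,0,0,0,1,0,0,0,0,0,0,1]'
python3 - <<'E'
from tray import *
C,b=tray(); save(C[0],'w_tray2.png')
for l,z in [('tray',0),('terminal_block',.036),('clip_far_hook',.054),('clip_near_hook',.054),('vial',0),('marker',0)]:
    for r in ctrl.place_of('wrist',l)[:2]:
        if r['score']>.25: print(l,round(r['score'],2),np.round(r['centre'],1),atz(C,r['centre'],z))
th=b[1];Rz=np.array([[np.cos(th),-np.sin(th)],[np.sin(th),np.cos(th)]])
for q in [(-.042,.028),(.055,0),(-.055,0)]: print(Rz@q+b[2])
E
```

```text
time_s: 5.22
ee_pos: [0.6069, -0.0673, 0.2471]
eef_rot: [3.142, 0.001, -0.006]
force: [-0.0, -0.1, 0.4]
grip_width: 0.0938
posts [[0.5658135004086488, -0.08914295305612054], [0.6617084288116668, -0.04665410505662795], [0.6055469934590146, -0.03551379294754851], [0.6463756452809271, -0.10773405769011138]] [0.92, 0.63, 0.61, 0.56]
TRAY yaw -0.2315 xy [ 0.614  -0.0684] res mm [[-2.4, -0.7], [1.9, 1.7], [0.2, 0.0], [0.3, -1.0]]
terminal_block 0.76 [256.4 160.5] [ 0.5776 -0.0328  0.036 ]
terminal_block 0.69 [244.6 211. ] [ 0.5604 -0.0988  0.036 ]
clip_far_hook 0.59 [328.4 204.4] [ 0.6677 -0.0862  0.054 ]
clip_near_hook 0.82 [243.1 180.3] [ 0.5621 -0.0552  0.054 ]
vial 0.68 [265.9 238. ] [ 0.5861 -0.1493  0.    ]
marker 0.7 [293.5 137.4] [ 0.626  -0.0051  0.    ]
[ 0.5796 -0.0315]
[ 0.6676 -0.081 ]
[ 0.5605 -0.0558]
```

```bash
python3 -m inch '[0,-5,0,0,0,0,1,0,-5,0,0,0,0,1,0,-5,0,0,0,0,1,0,-5,0,0,0,0,1,0,0,0,0,0,0,1,0,0,0,0,0,0,1]'
python3 - <<'E'
from find import *
C=cam('wrist'); save(C[0],'w_proc.png'); print(ctrl.get_obs()['ee_pos'])
for l,z in [('heatsink_top',.028),('processor_board',0),('white_bottle',0),('brown_bottle',0)]:
    for r in ctrl.place_of('wrist',l)[:3]:
        if r['score']>.25: print(l,round(r['score'],2),np.round(r['centre'],1),atdepth(C,r['centre']),atz(C,r['centre'],z))
board(C,'g',-.005,.012)
E
```

```text
time_s: 6.38
ee_pos: [0.6084, 0.1324, 0.2475]
eef_rot: [3.141, -0.0, -0.006]
force: [0.9, -0.9, -0.4]
grip_width: 0.0941
[0.6085 0.1319 0.2475]
heatsink_top 0.62 [285.1 184.9] [0.6158 0.1336 0.0257] [0.6157 0.134  0.028 ]
processor_board 0.65 [285.2 182.6] [0.616  0.1361 0.0219] [0.6164 0.1325 0.    ]
white_bottle 0.96 [381.4 210.7] [0.7324 0.1079 0.0658] [0.755  0.0908 0.    ]
brown_bottle 0.84 [389.2 142. ] [0.7323 0.1901 0.0741] [0.7584 0.1877 0.    ]
rect ((616.7589721679688, 131.83065795898438), (100.1230239868164, 81.98551940917969), 13.076388359069824) n 2095 zmed 0.0028736601013797936
```

View pics/w_proc.png

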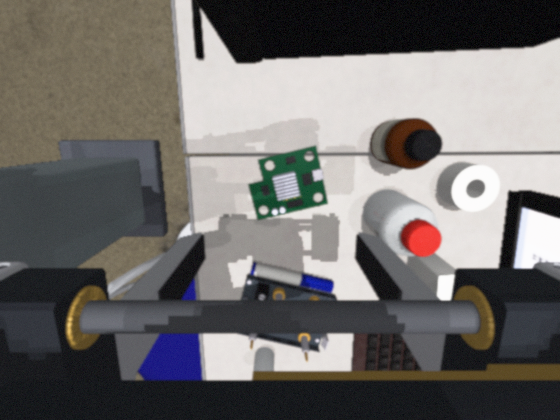

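```bash
python3 -m inch '[0.8,-0.1,2.5,0,0,-0.12,1,0,0,4,0,0,-0.114,1,0,0,4,0,0,0,1,0,0,4,0,0,0,1,0,0,0,0,0,0,1,0,0,0,0,0,0,1]'
python3 - <<'E'
from find import *
C=cam('wrist'); save(C[0],'w_proc2.png')
for r in ctrl.place_of('wrist','heatsink_top')[:2]: print(r['score'],atz(C,r['centre'],.028))
P=cloud(C); hs=P[(P[...,2]>.02)&(P[...,2]<.034)&(np.hypot(P[...,0]-.616,P[...,1]-.1325)<.03)]
r=cv2.minAreaRect((hs[:,:2]*1000).astype(np.float32)); print('heatsink',r,len(hs)); q,m=board(C,'g',-.005,.015)
c=np.array(r[0])/1000;th=.228
X=(P[...,:2]-c)@np.array([[np.cos(th),-np.sin(th)],[np.sin(th),np.cos(th)]])
for a in range(-48,52,4):
    k=(abs(X[...,0]*1000-a)<2)&(abs(X[...,1])<.009)&(P[...,2]<.05); z=P[...,2][k]*1000
    print(a,np.round(np.percentile(z,[50,97]),1) if len(z) else None,end=' ')
goto([c[0],c[1],.01],.228)
E
```

```text
time_s: 7.38
ee_pos: [0.6173, 0.1337, 0.1044]
eef_rot: [3.141, -0.002, 0.228]
force: [0.3, 0.6, -0.7]
grip_width: 0.0939
0.8 [0.6164 0.1342 0.028 ]
heatsink ((616.5552978515625, 131.7072296142578), (30.023775100708008, 30.35074806213379), 13.14931869506836) 956
rect ((616.5215454101562, 132.1232147216797), (102.10713958740234, 82.90184020996094), 13.491436958312988) n 4756 zmed 0.0027899917711855793
-48 [2.7 3.9] -44 [2.7 4.1] -40 [2.7 4. ] -36 [3.2 5.7] -32 [4.5 6.1] -28 [4.6 5.7] -24 [3.  5.3] -20 [2.8 4. ] -16 [ 4.1 27.2] -12 [25.4 27.5] -8 [25.3 27.7] -4 [25.  27.9] 0 [25.1 27.9] 4 [25.1 27.8] 8 [23.6 27.7] 12 [25.2 27.6] 16 [ 3.2 27. ] 20 [2.7 3.8] 24 [3.8 5.8] 28 [4.8 6. ] 32 [4.7 6. ] 36 [3.8 5.6] 40 [ 9.7 11.8] 44 [10.8 11.9] 48 [10.5 11.4] [-0.16  0.18  9.47] turn wz -0.0 yaw 0.228 rv [ 3.1414 -0.0031  0.2278]
```

```bash
python3 -m inch '[-0.1,0.15,2,0,0,0,0.45,0,0,2,0,0,0,0.45,0,0,2,0,0,0,0.45,0,0,2,0,0,0,0.45,0,0,1,0,0,0,0.45,0,0,0.45,0,0,0,0.45,0,0,0,0,0,0,0.45,0,0,0,0,0,0,0.2,0,0,0,0,0,0,0.2,0,0,0,0,0,0,0.2,0,0,0,0,0,0,0.2]' 35
```

```text
time_s: 8.85
ee_pos: [0.6162, 0.1322, 0.0086]
eef_rot: [3.142, -0.001, 0.228]
force: [0.2, 0.1, 5.0]
grip_width: 0.0299
```

```bash
python3 -m inch '[0,0,-1,0,0,0,0.2,0,0,-3,0,0,0,0.2,0,0,-4,0,0,0,0.2,0,0,-4,0,0,0,0.2,-0.94,3.89,0,0,0,0,0.2,-0.94,3.89,0,0,0,0,0.2,-0.94,3.89,0,0,0,0,0.2,-0.94,3.89,0,0,0,0,0.2,-0.94,3.89,0,0,0,0,0.2,0,0,0,0,0,0.155,0.2,0,0,0,0,0,0.155,0.2,0,0,0,0,0,0.15,0.2,0,0,0,0,0,0,0.2,0,0,0,0,0,0,0.2]'
python3 - <<'E'
from tray import *
C,b=tray('wrist'); im=C[0]; save(im,'w_held.png'); board(C,'g',.09,.14)
S,b=tray('side'); save(cv2.resize(S[0][150:290,200:400],(800,560),interpolation=cv2.INTER_CUBIC),'s_held.png'); T=tool(); print(T[:3,3])
P,b=tray('top')
E
```

```text
time_s: 10.6
ee_pos: [0.614, -0.0679, 0.1281]
eef_rot: [-3.142, 0.0, -0.229]
force: [0.5, 0.4, -0.8]
grip_width: 0.0298
posts [[0.6066846069689132, -0.03562163967336874], [0.6578481137197193, -0.04859626053635571]] [0.87, 0.59]Traceback (most recent call last):
  File "<stdin>", line 2, in <module>
  File "tray.py", line 20, in tray
    print('TRAY yaw %.4f'%best[1],'xy',best[2],'res mm',np.round(best[3]*1000,1).tolist()); return C,best
                          ~~~~^^^
TypeError: 'NoneType' object is not subscriptable
```

```bash
python3 - <<'E'
from find import *
C=cam('wrist'); save(C[0],'w_held.png'); np.savez('held.npz',p=C[0],d=C[1],K=C[2],D=C[3],W=C[4]); q,m=board(C,'g',.1,.15)
r=cv2.minAreaRect((q[:,:2]*1000).astype(np.float32)); print(cv2.boxPoints(r)); T=tool(); print(T[:3,3])
save(cv2.resize(C[0][90:330,140:420],(800,686)),'w_heldc.png') if 0 else save(cv2.resize(C[0][100:310,140:420],(800,600),interpolation=cv2.INTER_CUBIC),'w_heldc.png')
E
```

```text
rect ((616.8953857421875, -55.790306091308594), (58.17284393310547, 102.60218048095703), 76.89047241210938) n 6740 zmed 0.12220253203298503
[[560.3341 -72.4829]
 [660.2623 -95.7545]
 [673.4567 -39.0977]
 [573.5284 -15.8262]]
[ 0.614  -0.0679  0.128 ]
```

View pics/w_heldc.png

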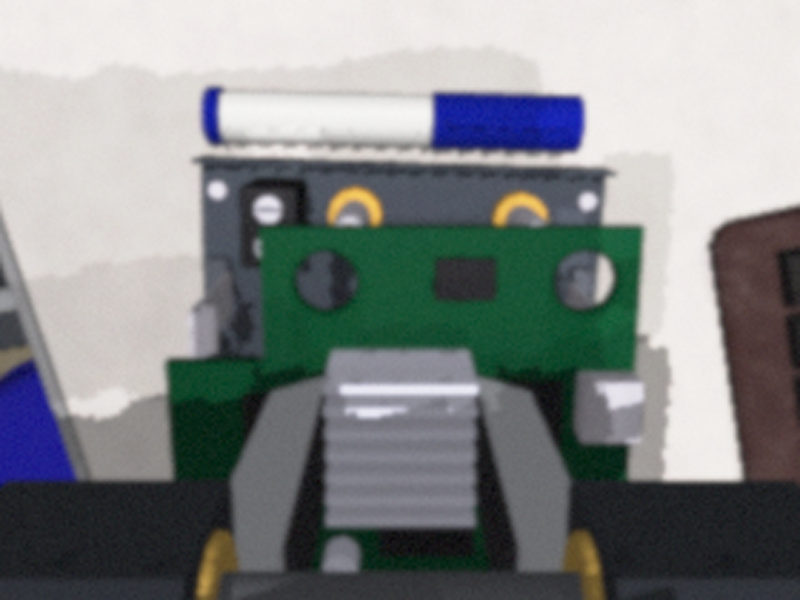

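```bash
python3 -m inch '[0,4.5,-1,0,0,0,0.2,0,4.5,-1,0,0,0,0.2,0,0,0,0,0,0,0.2,0,0,0,0,0,0,0.2]'
python3 - <<'E'
from tray import *
C,b=tray('wrist'); np.savez('t.npz',p=C[0],d=C[1],K=C[2],D=C[3],W=C[4])
for l,z in [('terminal_block',.036),('clip_far_hook',.054),('clip_near_hook',.054)]:
    for r in ctrl.place_of('wrist',l)[:2]:
        if r['score']>.25: print(l,round(r['score'],2),np.round(r['centre'],1),atz(C,r['centre'],z))
save(cv2.resize(C[0][60:270,140:420],(800,600),interpolation=cv2.INTER_CUBIC),'w_t3.png')
E
```

```text
time_s: 11.25
ee_pos: [0.5933, -0.1552, 0.1477]
eef_rot: [-3.141, 0.0, -0.232]
force: [0.2, -0.3, -0.9]
grip_width: 0.0294
posts [[0.6050304953013291, -0.0366241254227728], [0.6607701142878634, -0.05058048915108529], [0.5660935874818939, -0.08695457988990446], [0.6469385273400401, -0.10835477907172143]] [0.92, 0.9, 0.87, 0.72]
TRAY yaw -0.2554 xy [ 0.6139 -0.0691] res mm [[-1.0, -0.6], [0.6, -0.4], [-1.5, 1.1], [1.9, -0.1]]
terminal_block 0.82 [231.3  76. ] [ 0.5786 -0.0311  0.036 ]
clip_far_hook 0.77 [344.4 112.2] [ 0.6667 -0.0844  0.054 ]
clip_near_hook 0.67 [216.5 104.8] [ 0.5623 -0.0537  0.054 ]
```

View pics/w_t3.png

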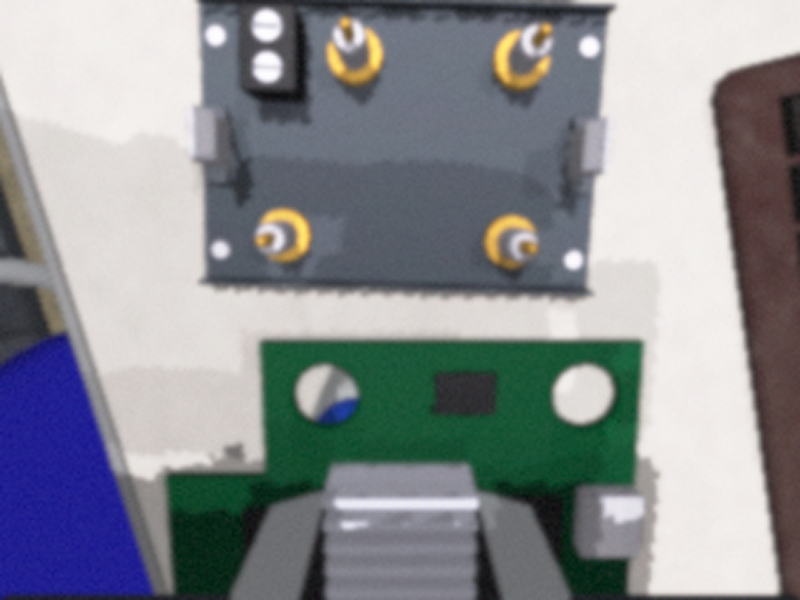

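```bash
cat > fit.py <<'E'
import numpy as np
from h import *
def load(f): a=np.load(f); return a['p'],a['d'],a['K'],a['D'],a['W']
def fit(m,a):
    m,a=np.array(m,float)/1000,np.array(a)[:,:2]; cm,ca=m.mean(0),a.mean(0); H=(m-cm).T@(a-ca); th=np.arctan2(H[0,1]-H[1,0],H[0,0]+H[1,1])
    Rz=np.array([[np.cos(th),-np.sin(th)],[np.sin(th),np.cos(th)]]); t=ca-Rz@cm
    print('yaw %.4f'%th,'xy',np.round(t,4),'res mm',np.round((a-(m@Rz.T+t))*1000,1).tolist()); return th,t
M=[[40,30],[40,-30],[-40,-30],[-16,30]]
def crop(pts,x0,y0,s): return [((x+.5)/s-.5+x0,(y+.5)/s-.5+y0) for x,y in pts]
E
python3 - <<'E'
from fit import *
C=load('t.npz'); s=800/280
tips=crop([(543,32),(529,245),(264,238),(346,25)],140,60,s); fit(M,[atz(C,u,.065) for u in tips])
feet=crop([(521,60),(512,241),(283,236),(355,55)],140,60,s); fit(M,[atz(C,u,.016) for u in feet])
scr=crop([(589,47),(573,260),(220,249),(216,35)],140,60,s); print([atz(C,u,.006).round(4).tolist() for u in scr])
lip=crop([(203,3),(612,9),(587,292),(203,281)],140,60,s); fit([[-70,47],[70,47],[70,-47],[-70,-47]],[atz(C,u,.018) for u in lip])
W=tool(); ho=crop([(583,394),(327,394)],140,60,s); th,t=fit([[40,30],[-16,30]],[atz(C,u,.143) for u in ho]); print('board vs tcp in tool mm',(W[:3,:3].T@(np.r_[t,W[2,3]]-W[:3,3])*1000).round(2))
print('tool yaw',np.arctan2(W[1,0],W[0,0]),W[:3,3])
E
```

```text
yaw -0.2601 xy [ 0.6134 -0.069 ] res mm [[-1.0, -0.7], [-0.7, 1.2], [1.4, 0.4], [0.3, -0.9]]
yaw -0.2568 xy [ 0.6135 -0.0694] res mm [[-0.6, -0.4], [0.0, 0.6], [0.2, 0.2], [0.3, -0.4]]
[[0.6843, -0.0509, 0.006], [0.6659, -0.1202, 0.006], [0.5427, -0.0872, 0.006], [0.5613, -0.018, 0.006]]
yaw -0.2601 xy [ 0.6138 -0.0701] res mm [[3.4, -3.7], [-2.7, 0.0], [-2.9, 2.5], [2.3, 1.1]]
yaw -0.2314 xy [ 0.5932 -0.1549] res mm [[-0.5, 0.1], [0.5, -0.1]]
board vs tcp in tool mm [-0.23  0.22  0.  ]
tool yaw -0.2307445534437642 [ 0.59348281 -0.15474194  0.14772945]
```

```bash
python3 -m inch '[0,0,0,0,0,0.027,0.2,0,-4.2,1,0,0,0,0.2,0,-4.4,1,0,0,0,0.2,0,0,1.5,0,0,0,0.2,0,0,0,0,0,0,0.2,0,0,0,0,0,0,0.2]'
python3 -c "
from h import *
goto([.6136,-.0689,.085],-.258)"
```

```text
time_s: 12.25
ee_pos: [0.6154, -0.0735, 0.1134]
eef_rot: [3.142, -0.0, -0.26]
force: [0.1, -0.4, -1.8]
grip_width: 0.0295
[-0.29 -0.4   2.84] turn wz -0.002 yaw -0.26 rv [ 3.1415e+00 -5.0000e-04 -2.6040e-01]
```

```bash
python3 -m inch '[-0.28,-0.4,1,0,0,0,0.2,0,0,2,0,0,0,0.2,0,0,1.3,0,0,0,0.2,0,0,1.0,0,0,0,0.2,0,0,0,0,0,0,0.2,0,0,0,0,0,0,0.2]'
python3 - <<'E'
from fit import *
from find import board
goto([.6136,-.0689,.0246],-.258)
C=cam('wrist'); np.savez('t2.npz',p=C[0],d=C[1],K=C[2],D=C[3],W=C[4]); print(ctrl.get_obs()['force'])
save(cv2.resize(C[0][100:310,140:420],(800,600),interpolation=cv2.INTER_CUBIC),'w_t4.png')
E
```

```text
time_s: 13.0
ee_pos: [0.614, -0.068, 0.0605]
eef_rot: [-3.142, -0.001, -0.259]
force: [1.1, -1.0, -0.8]
grip_width: 0.0295
[-0.02  0.1   3.59] turn wz -0.001 yaw -0.259 rv [-3.1416 -0.0009 -0.259 ]
[-0.3192  0.3077 -1.6793]
```

View pics/w_t4.png

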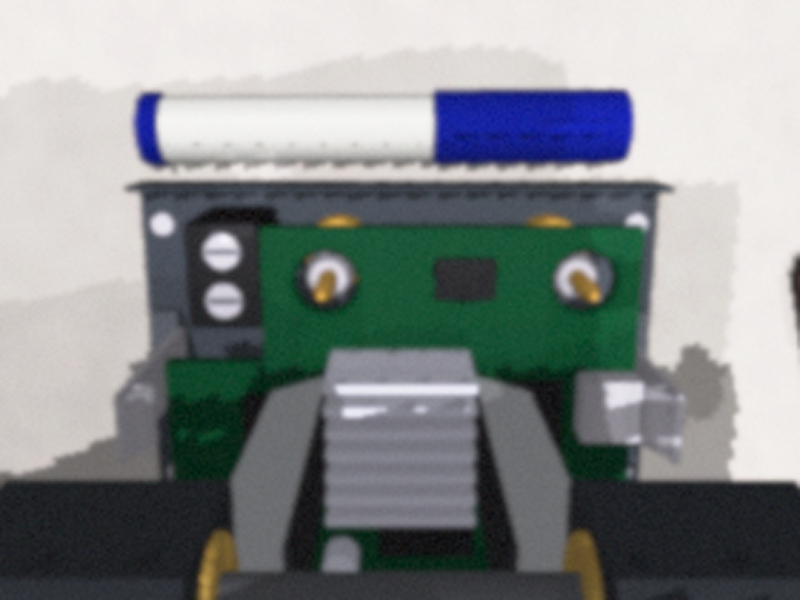

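```bash
python3 - <<'E'
from fit import *
C=load('t2.npz'); s=800/280; W=tool(); print(W[:3,3],C[4][:3,3])
f=lambda L,z:[atz(C,u,z) for u in crop(L,140,100,s)]
m=[[40,30],[-16,30]]
h=f([(584.5,280),(327.5,280)],.0559)
Y=W[:3,:3]
for n,L,z in [('tip',[(596,298),(320,297)],.066),('body',[(577,272),(328,271)],.048),('foot?',[(550,226),(340,225)],.016)]:
    a=f(L,z); fit(m,a); print(n,'post-hole in tool mm',[((Y.T@(p-q))*1000).round(1)[:2].tolist() for p,q in zip(a,h)])
fit(m,h)
E
```

```text
[ 0.61403856 -0.06794052  0.06060715] [ 0.63149241 -0.00112799  0.23852226]
yaw -0.2629 xy [ 0.6134 -0.0691] res mm [[0.1, -0.0], [-0.1, 0.0]]
tip post-hole in tool mm [[0.3, 1.6], [-0.7, 1.4]]
yaw -0.2632 xy [ 0.6138 -0.0674] res mm [[-0.2, 0.1], [0.2, -0.1]]
body post-hole in tool mm [[-0.1, -0.1], [-0.5, -0.4]]
yaw -0.2639 xy [ 0.6151 -0.0619] res mm [[-1.0, 0.3], [1.0, -0.3]]
foot? post-hole in tool mm [[-1.0, -5.7], [0.1, -6.0]]
yaw -0.2591 xy [ 0.6141 -0.0678] res mm [[-0.5, 0.1], [0.5, -0.1]]
```

```bash
python3 -m inch '[-0.02,0.07,0,0,0,0.002,0.2,0,0,0.6,0,0,0,0.2,0,0,0.6,0,0,0,0.2,0,0,0,0,0,0,0.2,0,0,0,0,0,0,0.2]'
python3 - <<'E'
from h import *
C=cam('wrist'); print(ctrl.get_obs()['force'],ctrl.get_obs()['moment']);goto([.6136,-.0689,.0246],-.258)
E
```

```text
time_s: 13.68
ee_pos: [0.6133, -0.0685, 0.0479]
eef_rot: [3.142, 0.0, -0.261]
force: [0.1, 0.1, -1.4]
grip_width: 0.0292
[-0.64424894  0.47200016 -2.50048768] [ 0.04319286 -0.05295653 -0.01821227]
[0.03 0.04 2.34] turn wz -0.003 yaw -0.261 rv [-3.1416e+00 -2.0000e-04 -2.6090e-01]
```

```bash
python3 -m inch '[0,0,0.8,0,0,0,0.2,0,0,0.8,0,0,0,0.2,0,0,0.6,0,0,0,0.2,0,0,0.2,0,0,0,0.2,0,0,0,0,0,0,0.2]'
python3 -c "
from h import *
o=ctrl.get_obs(); print(o['force'],o['moment'],o['ee_pos'])"
```

```text
time_s: 14.35
ee_pos: [0.6133, -0.0685, 0.0245]
eef_rot: [-3.142, 0.0, -0.261]
force: [-4.2, 0.4, 6.9]
grip_width: 0.0295
[-4.19630751  0.39775598  6.93364442] [ 0.09372913  0.914669   -0.00167089] [ 0.6133065  -0.06845279  0.02451495]
```

```bash
python3 -m inch '[0,0,0,0,0,0,0.4,0,0,0,0,0,0,0.45,0,0,-1,0,0,0,0.45,0,0,-3,0,0,0,0.45,0,0,-4,0,0,0,0.45,0,3,-4,0,0,0,0.6,0,4,-2,0,0,0,1,0,0,0,0,0,0,1,0,0,0,0,0,0,1]'
python3 - <<'E'
from fit import *
C=cam('wrist'); np.savez('t3.npz',p=C[0],d=C[1],K=C[2],D=C[3],W=C[4])
P=cloud(C); hsv=cv2.cvtColor(C[0],cv2.COLOR_RGB2HSV); m=(hsv[...,0]>40)&(hsv[...,0]<85)&(hsv[...,1]>90)&(P[...,2]>0)&(P[...,2]<.05)
q=P[m]; A=np.c_[q[:,:2]-[.6135,-.069],np.ones(len(q))]; s,*_=np.linalg.lstsq(A,q[:,2],rcond=None); r=q[:,2]-A@s
k=abs(r)<.002; s,*_=np.linalg.lstsq(A[k],q[k,2],rcond=None); print('plane',s,k.sum(),len(q)); print(cv2.minAreaRect((q[k][:,:2]*1000).astype(np.float32)))
save(cv2.resize(C[0][80:290,140:420],(800,600),interpolation=cv2.INTER_CUBIC),'w_t5.png'); print(tool()[:3,3],ctrl.get_obs()['force'])
E
```

```text
time_s: 15.48
ee_pos: [0.5952, -0.1357, 0.1638]
eef_rot: [-3.141, 0.0, -0.261]
force: [0.2, 1.1, -0.4]
grip_width: 0.0784
plane [ 0.00110027 -0.00088606  0.01882124] 4664 4761
((701.5862426757812, -104.60940551757812), (95.39037322998047, 294.31280517578125), 68.08954620361328)
[ 0.59517197 -0.13534882  0.16343821] [0.33599606 0.41616654 0.05759759]
```

View pics/w_t5.png

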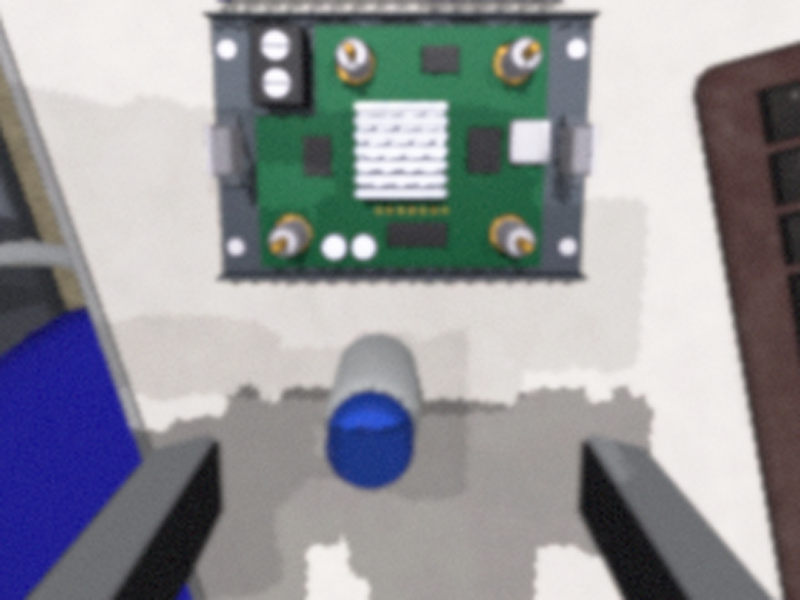

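```bash
python3 -m inch '[0.44,4.4,0,0,0,0,1,0.44,4.4,0,0,0,0,1,0.44,4.4,0,0,0,0,1,0.44,4.4,0,0,0,0,1,0.44,4.3,0,0,0,0,1,0,0,1,0,0,-0.165,1,0,0,1,0,0,-0.165,1,0,0,1,0,0,-0.165,1,0,0,1,0,0,-0.165,1,0,0,0.5,0,0,-0.165,1,0,0,0,0,0,-0.165,1,0,0,0,0,0,-0.162,1,0,0,0,0,0,0,1,0,0,0,0,0,0,1]'
python3 - <<'E'
from fit import *
from find import board
C=load('t3.npz'); f=lambda L,z:[atz(C,u,z) for u in crop(L,140,80,800/280)]
fit(M,f([(531,47),(525,246),(282,247),(348,46)],.065))
C=cam('wrist'); save(C[0],'w_rel2.png')
for r in ctrl.place_of('wrist','relay_top')[:2]: print(r['score'],atz(C,r['centre'],.028))
q,m=board(C,'b',-.005,.015); P=cloud(C)
hs=P[(P[...,2]>.022)&(P[...,2]<.034)&(np.hypot(P[...,0]-.56,P[...,1]+.3525)<.034)]
r=cv2.minAreaRect((hs[:,:2]*1000).astype(np.float32)); print('relays',r,len(hs))
c=np.array([.56,-.3525]);th=.891
X=(P[...,:2]-c)@np.array([[np.cos(th),-np.sin(th)],[np.sin(th),np.cos(th)]])
for a in range(-56,60,4):
    k=(abs(X[...,0]*1000-a)<2)&(abs(X[...,1])<.009)&(P[...,2]<.05); z=P[...,2][k]*1000
    print(a,np.round(np.percentile(z,[50,97]),1) if len(z) else None,end=' ')
goto([.56,-.3525,.01],.891)
E
```

```text
time_s: 17.27
ee_pos: [0.5602, -0.3528, 0.1186]
eef_rot: [-3.141, -0.0, 0.888]
force: [-0.5, 0.7, 0.9]
grip_width: 0.0941
yaw -0.2518 xy [ 0.6136 -0.0688] res mm [[-1.0, -0.3], [-1.2, 0.2], [1.9, -0.1], [0.2, 0.2]]
0.77 [ 0.5602 -0.3493  0.028 ]
rect ((560.0947875976562, -352.366455078125), (114.153076171875, 82.43618774414062), 50.910152435302734) n 6457 zmed 0.0028520143282052546
relays ((560.099609375, -352.400146484375), (29.781692504882812, 41.777305603027344), 50.93855285644531) 1470
-56 [2.8 4. ] -52 [ 2.9 11.7] -48 [2.9 4.3] -44 [2.9 4.3] -40 [2.7 4. ] -36 [2.9 4.8] -32 [4.6 5.9] -28 [4.3 6.2] -24 [2.9 4.9] -20 [2.7 3.9] -16 [ 3.4 27. ] -12 [26.8 28. ] -8 [26.7 27.8] -4 [27.1 27.9] 0 [26.8 28.1] 4 [26.8 27.7] 8 [26.9 27.8] 12 [26.7 28.1] 16 [ 3.4 27. ] 20 [2.8 4. ] 24 [2.8 4.1] 28 [4.1 6.1] 32 [5.  6.4] 36 [3.8 5.6] 40 [2.9 4.1] 44 [2.6 4. ] 48 [2.8 3.8] 52 [2.9 3.8] 56 [2.9 4.1] [ 0.04 -0.04 10.88] turn wz -0.002 yaw 0.889 rv [-3.1413 -0.      0.889 ]
```

```bash
python3 -m inch '[0.04,-0.04,2.5,0,0,0,0.45,0,0,3,0,0,0,0.45,0,0,3,0,0,0,0.45,0,0,2,0,0,0,0.45,0,0,0.42,0,0,0,0.45,0,0,0,0,0,0,0.45,0,0,0,0,0,0,0.2,0,0,0,0,0,0,0.2,0,0,0,0,0,0,0.2,0,0,0,0,0,0,0.2]' 50
```

```text
time_s: 18.62
ee_pos: [0.5604, -0.3531, 0.0108]
eef_rot: [3.14, -0.0, 0.891]
force: [-1.3, 1.0, 6.2]
grip_width: 0.0294
```

```bash
python3 -m inch '[0,0,-1,0,0,0,0.2,0,0,-3.5,0,0,0,0.2,0,0,-4,0,0,0.05,0.2,0,0,-4,0,0,0.15,0.2,0,0,-2.5,0,0,0.16,0.2,0,0,0,0,0,0.16,0.2,0,0,0,0,0,0.16,0.2,0,0,0,0,0,0.16,0.2,0,0,0,0,0,0.16,0.2,0,0,0,0,0,0.15,0.2,-0.37,-4,0,0,0,0,0.2,-0.37,-4,0,0,0,0,0.2,-0.37,-4,0,0,0,0,0.2,-0.37,-4,0,0,0,0,0.2,-0.37,-4,0,0,0,0,0.2,0,0,0,0,0,0,0.2,0,0,0,0,0,0,0.2]'
python3 - <<'E'
from fit import *
goto([.6135,-.069,.1],-.258)
C=cam('wrist'); np.savez('r1.npz',p=C[0],d=C[1],K=C[2],D=C[3],W=C[4]); print(tool()[:3,3])
save(cv2.resize(C[0][60:270,140:420],(800,600),interpolation=cv2.INTER_CUBIC),'w_r1.png')
E
```

```text
time_s: 20.75
ee_pos: [0.5932, -0.1552, 0.16]
eef_rot: [3.141, -0.0, -0.259]
force: [0.6, -0.4, -1.5]
grip_width: 0.0298
[-0.24 -8.86  6.  ] turn wz -0.001 yaw -0.259 rv [ 3.1413e+00 -2.0000e-04 -2.5900e-01]
[ 0.59308084 -0.15558584  0.1599367 ]
```

View pics/w_r1.png

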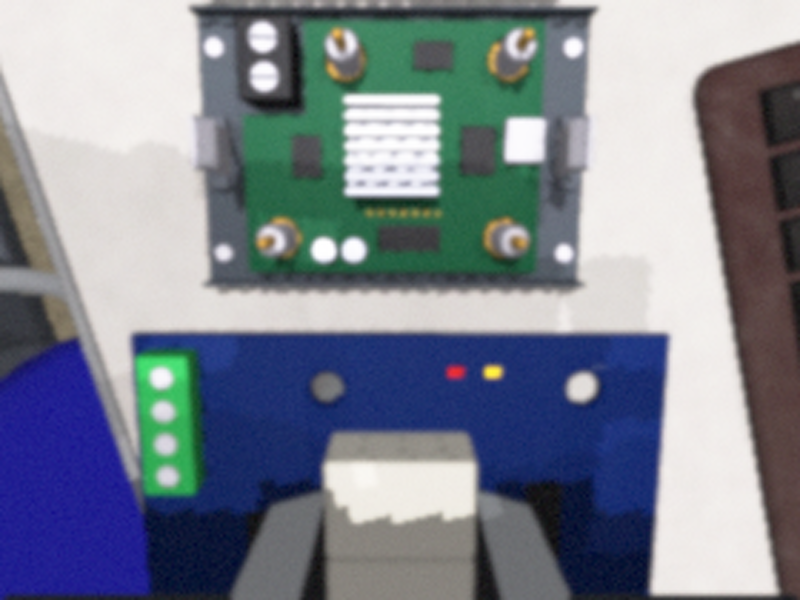

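```bash
python3 - <<'E'
from fit import *
C=load('r1.npz'); f=lambda L,z:[atz(C,u,z) for u in crop(L,140,60,800/280)]
t=fit(M,f([(530,37),(521,241),(264,241),(338,36)],.065))
s=np.array(f([(573,47),(564,253),(223,252),(213,47)],.007)); print('screws',s.mean(0),np.arctan2(*(s[0]+s[1]-s[2]-s[3])[1::-1]))
h=f([(582,387),(327,387)],.1535); b=fit([[40,30],[-16,30]],h)
W=tool(); print('board vs tcp tool mm',(W[:3,:3].T@(np.r_[b[1],W[2,3]]-W[:3,3])*1000).round(2),'dyaw',b[0]-np.arctan2(W[1,0],W[0,0]))
# gold pins by colour
hsv=cv2.cvtColor(C[0],cv2.COLOR_RGB2HSV); print([hsv[int(v),int(u)].tolist() for u,v in crop([(526,37),(521,241),(264,241),(338,36)],140,60,800/280)])
E
```

```text
yaw -0.2636 xy [ 0.6137 -0.0694] res mm [[-0.3, -0.8], [-0.2, 1.1], [0.7, 0.5], [-0.2, -0.8]]
screws [ 0.61353273 -0.06915454  0.007     ] -0.260187676719053
yaw -0.2589 xy [ 0.5933 -0.1538] res mm [[-0.4, 0.1], [0.4, -0.1]]
board vs tcp tool mm [-0.22 -1.79 -0.  ] dyaw 0.0007967625530517219
[[18, 111, 163], [19, 140, 193], [18, 148, 201], [19, 142, 215]]
```

```bash
python3 -m inch '[-0.08,-2.9,0.5,0,0,0.001,0.2,-0.08,-2.9,1.5,0,0,0,0.2,-0.08,-2.9,2.5,0,0,0,0.2,0,0,2,0,0,0,0.2,0,0,0,0,0,0,0.2,0,0,0,0,0,0,0.2]'
python3 - <<'E'
from fit import *
goto([.6134,-.0703,.086],-.26)
C=cam('wrist'); np.savez('r2.npz',p=C[0],d=C[1],K=C[2],D=C[3],W=C[4]); print(tool()[:3,3],ctrl.get_obs()['force'])
E
```

```text
time_s: 21.55
ee_pos: [0.6136, -0.071, 0.0957]
eef_rot: [-3.142, -0.001, -0.261]
force: [0.0, -0.8, -0.9]
grip_width: 0.0294
[-0.04 -0.06  0.97] turn wz -0.001 yaw -0.261 rv [-3.1415e+00 -1.1000e-03 -2.6120e-01]
[ 0.61369061 -0.07091441  0.09589179] [ 0.54998503  0.17784258 -0.71146724]
```

```bash
python3 -m inch '[-0.03,-0.06,0.7,0,0,0,0.2,0,0,0.75,0,0,0,0.2,0,0,0,0,0,0,0.2,0,0,0,0,0,0,0.2]'
python3 - <<'E'
from fit import *
C=cam('wrist'); np.savez('r3.npz',p=C[0],d=C[1],K=C[2],D=C[3],W=C[4]); W=tool(); print(W[:3,3],ctrl.get_obs()['force'])
s=.0105; c=W[:3,3]+W[:3,:3]@[-.0002,-.0012,0]
zt=W[2,3]-s+.004
H=[c+W[:3,:3]@[x,-y,0] for x,y in [(.04,.03),(-.016,.03)]]
H=[[a[0],a[1],zt] for a in H]; uv=proj(C,H); print(uv)
t=[]
for u,v in uv:
    u0,v0=int(u)-20,int(v)-20; print(u0,v0); t.append(cv2.resize(C[0][v0:v0+40,u0:u0+40],(400,400),interpolation=cv2.INTER_CUBIC))
save(np.hstack(t),'w_r3.png')
E
```

```text
time_s: 22.1
ee_pos: [0.6132, -0.0694, 0.0803]
eef_rot: [3.142, -0.0, -0.26]
force: [0.4, 0.7, -1.7]
grip_width: 0.0294
[ 0.61326048 -0.06941038  0.08042315] [ 0.94180239 -0.16716485 -0.94346369]
[[344.1789079  195.49847921]
 [253.43326555 195.49470305]]
324 175
233 175
```

View pics/w_r3.png

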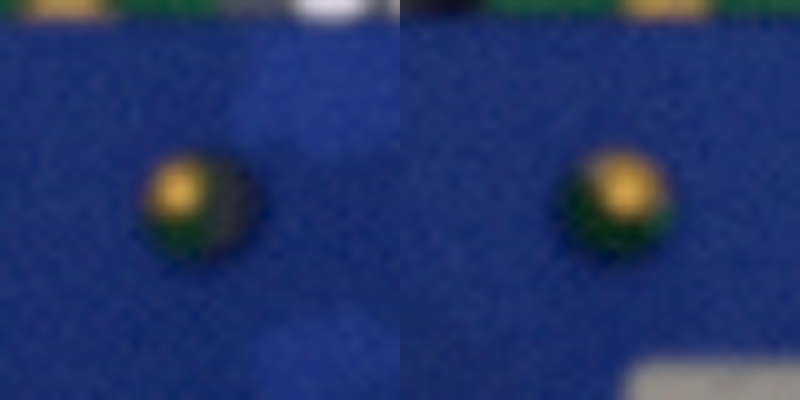

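```bash
python3 - <<'E'
from fit import *
C=load('r3.npz'); W=tool(); Y=W[:3,:3]
g=lambda x,y,u0:((x+.5)/10-.5+u0,(y+.5)/10-.5+175)
for n,u0,hc,tc in [('p1',324,(200,206),(180,188)),('p4',233,(215,205),(227,187))]:
    h=atz(C,g(*hc,u0),.0739); 
    for z in (.066,.063): print(n,z,((Y.T@(atz(C,g(*tc,u0),z)-h))*1000).round(2))
    print(h)
a=np.array([atz(C,g(180,188,324),.066),atz(C,g(227,187,233),.066)]); print('pin dist',np.linalg.norm(a[0]-a[1]))
b=np.array([atz(C,g(200,206,324),.0739),atz(C,g(215,205,233),.0739)]); print('hole dist',np.linalg.norm(b[0]-b[1]))
E
```

```text
p1 0.066 [0.35 0.43 7.9 ]
p1 0.063 [ 0.97  1.03 10.9 ]
[ 0.65941765 -0.0491815   0.0739    ]
p4 0.066 [0.12 0.43 7.9 ]
p4 0.063 [-0.12  1.02 10.9 ]
[ 0.60606739 -0.03492728  0.0739    ]
pin dist 0.05544783322696482
hole dist 0.05522167180945271
```

```bash
python3 -m inch '[0.025,0.045,0.3,0,0,0,0.2,0,0,0.3,0,0,0,0.2,0,0,0.4,0,0,0,0.2,0,0,0,0,0,0,0.2,0,0,0,0,0,0,0.2]'
python3 -c "
from h import *
o=ctrl.get_obs(); print(o['force'],o['moment'],o['ee_pos'])"
```

```text
time_s: 22.78
ee_pos: [0.6132, -0.0699, 0.0701]
eef_rot: [-3.142, 0.0, -0.26]
force: [0.4, 0.8, -1.3]
grip_width: 0.0291
[ 0.4019491   0.78070099 -1.3324634 ] [-0.00924755 -0.07816031  0.03204734] [ 0.61321439 -0.06987382  0.07014142]
```

```bash
python3 -m inch '[0,0,0.3,0,0,0,0.2,0,0,0.3,0,0,0,0.2,0,0,0,0,0,0,0.2]'; python3 -m inch '[0,0,0.3,0,0,0,0.2,0,0,0.25,0,0,0,0.2,0,0,0,0,0,0,0.2]'
python3 -c "
from h import *
o=ctrl.get_obs(); print(o['force'],o['moment'],o['ee_pos'])"
```

```text
time_s: 23.15
ee_pos: [0.6133, -0.0699, 0.0644]
eef_rot: [-3.142, -0.0, -0.26]
force: [-0.5, 0.0, 1.5]
grip_width: 0.0294
time_s: 23.52
ee_pos: [0.6131, -0.0699, 0.0587]
eef_rot: [3.142, 0.0, -0.26]
force: [-2.3, -0.0, 4.8]
grip_width: 0.0295
[-2.27138218 -0.04179388  4.76617233] [0.00539598 0.34631209 0.02087579] [ 0.61314188 -0.06985565  0.05870044]
```

```bash
python3 -m inch '[0,0,0.1,0,0,0,0.2,0,0,0,0,0,0,0.2]'; python3 -m inch '[0,0,0.1,0,0,0,0.2,0,0,0,0,0,0,0.2]'
python3 - <<'E'
from fit import *
C=cam('wrist'); o=ctrl.get_obs(); print(o['force'],o['ee_pos'],o['moment'])
P=cloud(C); Q=P-np.array([.6135,-.0691,0]); th=-.26; x=Q[...,0]*np.cos(th)+Q[...,1]*np.sin(th); y=-Q[...,0]*np.sin(th)+Q[...,1]*np.cos(th)
hsv=cv2.cvtColor(C[0],cv2.COLOR_RGB2HSV); m=(hsv[...,0]>105)&(hsv[...,0]<130)&(hsv[...,1]>90)&(abs(x)<.058)&(abs(y)<.042)&(P[...,2]>.03)&(P[...,2]<.08)
A=np.c_[x[m],y[m],np.ones(m.sum())]; s,*_=np.linalg.lstsq(A,P[...,2][m],rcond=None); print('plane',s,m.sum(),np.percentile(P[...,2][m],[5,50,95]))
E
```

```text
time_s: 23.78
ee_pos: [0.6132, -0.0699, 0.0586]
eef_rot: [3.142, 0.0, -0.26]
force: [-6.5, 0.7, 12.8]
grip_width: 0.0294
time_s: 24.02
ee_pos: [0.6133, -0.0699, 0.0585]
eef_rot: [3.142, -0.0, -0.26]
force: [-10.8, 1.6, 21.9]
grip_width: 0.0295
[-10.20158251   1.1894865   22.04675789] [ 0.61327147 -0.06986854  0.05847183] [0.23106485 2.05088135 0.02659812]
plane [ 0.00196182 -0.00616939  0.05064556] 10137 [0.0495045  0.05058457 0.05165909]
```

```bash
python3 -m inch '[0,0,-0.18,0,0,0,0.2,0,0,0,0,0,0,0.45,0,0,0,0,0,0,0.45,0,0,-1,0,0,0,0.45,0,0,-3,0,0,0,0.45,0,0,-4,0,0,0,0.45,0,3.5,-3,0,0,0,0.6,0,3.5,0,0,0,0,0.6,0,0,0,0,0,0,0.6,0,0,0,0,0,0,0.6]'
python3 - <<'E'
from fit import *
C=cam('wrist'); o=ctrl.get_obs(); print(o['force'],o['ee_pos'],o['time_s'])
P=cloud(C); Q=P-np.array([.6135,-.0691,0]); th=-.26; x=Q[...,0]*np.cos(th)+Q[...,1]*np.sin(th); y=-Q[...,0]*np.sin(th)+Q[...,1]*np.cos(th)
hsv=cv2.cvtColor(C[0],cv2.COLOR_RGB2HSV); m=(hsv[...,0]>105)&(hsv[...,0]<130)&(hsv[...,1]>90)&(abs(x)<.06)&(abs(y)<.045)&(P[...,2]>.03)&(P[...,2]<.08)
A=np.c_[x[m],y[m],np.ones(m.sum())]; s,*_=np.linalg.lstsq(A,P[...,2][m],rcond=None); print('plane',s,m.sum(),np.percentile(P[...,2][m],[5,50,95]))
print(cv2.minAreaRect((P[m][:,:2]*1000).astype(np.float32)))
for l,z in [('clip_far_hook',.054),('clip_near_hook',.054),('vial',0),('marker',0)]:
    for r in ctrl.place_of('wrist',l)[:1]: print(l,round(r['score'],2),atz(C,r['centre'],z).round(4))
for k in (1,-1):
    mm=(abs(x-k*.0575)<.006)&(abs(y)<.007)&(P[...,2]>.055); print(k,mm.sum(),np.percentile(x[mm],[5,50,95]) if mm.any() else '')
save(cv2.resize(C[0][80:290,140:420],(800,600),interpolation=cv2.INTER_CUBIC),'w_end.png')
E
```

```text
time_s: 25.32
ee_pos: [0.5954, -0.1371, 0.1687]
eef_rot: [-3.141, 0.0, -0.26]
force: [0.2, 0.1, -0.8]
grip_width: 0.0562
[-0.47412201  0.05656886  0.17833826] [ 0.59544301 -0.13674762  0.16855411] 25.375
plane [ 0.00080841 -0.00034286  0.05081559] 7864 [0.04963365 0.05081429 0.05202083]
((613.3467407226562, -69.26942443847656), (83.47112274169922, 116.37507629394531), 75.16180419921875)
clip_far_hook 0.74 [ 0.665  -0.0822  0.054 ]
clip_near_hook 0.96 [ 0.5596 -0.0549  0.054 ]
vial 0.76 [ 0.5849 -0.1472  0.    ]
marker 0.63 [ 0.6255 -0.0098  0.    ]
1 123 [0.0554734  0.05779779 0.06055978]
-1 121 [-0.06098232 -0.05842339 -0.05590538]
```

View pics/w_end.png

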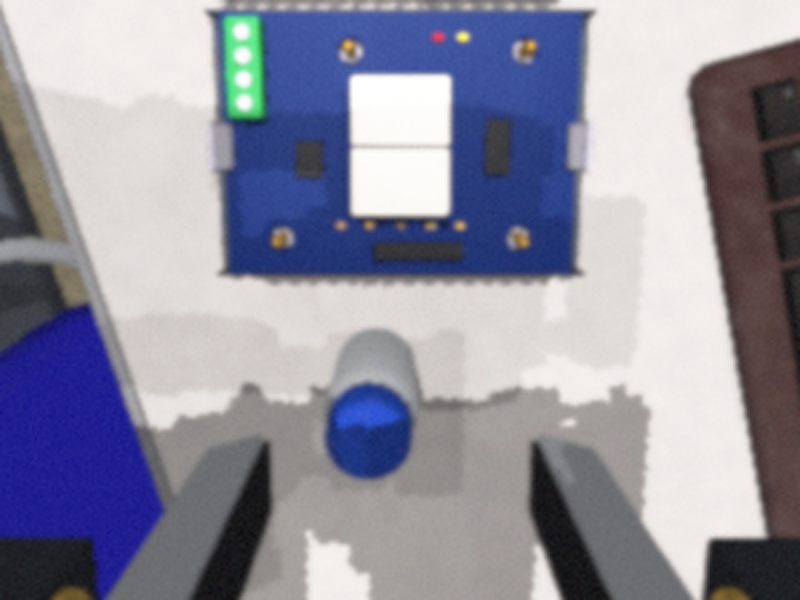

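The picture shows all four pins through the holes, at (350,48), (525,48), (283,238) and (518,238). Both hooks lie over the board ends, at (222,147) and (577,147), and the vial is upright at (370,430). The board is level at seated height, both clips are upright again, and the gripper is clear.

```bash
python3 -c "
from station import ctrl
print(ctrl.hand_in())"
```

```text
the job is handed in; nothing more can be done
None
```

The data logger is back together and handed in, at 25.4 s on the robot's clock.

- **Processor board:** I carried the green board by its heatsink and lowered it over the four posts and round the terminal block. It stopped on the lower steps at the expected height. After release its top face was level and read about 18.8 mm up. The depth camera reads about 1.2 mm low, so that matches the seated 20 mm.
- **Relay board:** I turned the blue board the right way round, corrected its position while looking at the pin tips through the holes, and pressed it to a firm stop with about 22 N. After release it is level, with its top reading 50.8 mm (52 mm seated, same 1.2 mm low reading). Its centre is within 0.3 mm of the tray's.
- **Last checks:** The final picture shows all four pins through the holes and both hooks over the board's ends. Depth puts the inner edges of both clips at about 55.5–56 mm, so they have sprung back upright. The vial is standing where it was, and the gripper is clear and touching nothing.
- **What disagreed:** The detector's marker position differed by about 5 mm from my earlier reading. I put this down to network error, since nothing came near it. The side lip that runs along the marker was only partly in the last view. I did not look again at the bottles, stapler or pen, and the arm never worked close to the stapler or pen.

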